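# Set the slide warmer's dial to the green line and start it

## Robot

A 6-joint arm with a two-finger parallel gripper is mounted at the origin on the work surface. World frame = base frame: x ahead of the robot, y to its left, z up, the work surface at z = 0. Lengths are in m, angles in rad, forces in N, time in s.
With the tool pointing down it reaches from about 0.4 to 0.925 m from the base axis. Payload 3.4 kg.
Tool frame: the origin (TCP) lies at the very end of the fingers, on their centre line; the grasp point (between the pads) lies 19 mm behind it; z points along the fingers, y is the direction in which the jaws open and shut (so a half turn about z gives the same grasp; the last joint's range is limited). The gripper opens to 85 mm and grips with 20 to 120 N. Pads are 22 mm wide; open, the fingers measure 114 mm over their backs; the gripper's body (76 mm by 85 mm) begins 54 mm behind the grasp point. The pads swing forward as they close: fully open they stand 13 mm farther back than shut.
Start: joints at [-1.238, 0.307, 1.506, -0, 1.328, -0.073], TCP at [0.227, -0.528, 0.231] pointing down, gripper open.
Joint ranges: [-3.12, 3.12], [-1.05, 2.28], [0.14, 2.33], [-1.42, 4.57], [0.1, 2.73], [-2.68, 2.68]. Speed limits (rad/s): [2.57, 2.57, 3.14, 3.14, 3.14, 3.14].

## Interface

Orientations are given as a unit quaternion [x, y, z, w].
In Python, from plant import bot, vision gives the robot as it stands.
- The arm moves only by the tool play_rows, never from a script. Its argument "motion" is a list that holds one entry, the list of rows, each a list of 7 numbers: the gripper command: -1 is shut, 1 is fully open, values between are in proportion, then the shift along the tool's x, y, z in mm, then the turn, a rotation vector about the tool's x, y, z in degrees. In form: [[[grip, tx, ty, tz, rx, ry, rz], ...]]. A call has 1 to 20 rows; each row shifts and turns the pose as measured when the row begins, along the tool's axes as they then stand; what a row does not reach is not made up. A row lasts 1/8 s, in which the tool goes at most 62.5 mm and 10.7 degrees, less where a joint would pass 70% of its speed; a pose out of reach is approached as far as the arm can. A call with a gripper value outside its range is refused whole. The fingers move at their own pace and stop on an object; "force" is the grip in N (left out, the last holds). Time passes only in rows, so rows that do not move let the fingers close. It gives the time, the measured TCP pose, the force and the opening at its end, in the units of the state.
- bot.sense(): the state, without advancing time (a new reading comes with each control period).
- vision.snapshot(name): name is "scene" or "top" or "wrist"; returns the picture (420x560x3 uint8, blue, green, red); there is no depth.
- vision.camera_info(name): a dict with "camera_matrix" (3x3 intrinsics, pixels), "rvec" (rotation vector, rad) and "tvec" (3), from world to camera coordinates, as OpenCV has them; the wrist camera has in their place "mount" (4x4, takes a point from camera to tool coordinates, whose origin is the TCP and whose axes are the flange's). Camera axes: x right, y down, z forward; pixel columns grow to the right and rows downward; lengths in m; the calibration is good to about 2 mm. A picture is of the moment at which its call begins: read the wrist's pose just before it. camera_info takes no time and is no camera call.
- bot.job_done(): hands the job in, once; it reports no verdict.
Trained networks look in the newest picture that a camera, given by its name, has taken for a name from the list of things; names that differ only in an ending like _2 or _b are one class to them, and where a whole thing is asked for, a point or a joint stands for the part that bears it (a point fixed in the world has none). Each returns a list of dicts, best first, with "confidence" (0 to 1); they miss things now and then, are a little off and sometimes report something else, mostly with a low value. They report only what shows in the picture. A call takes as long as a camera call.
- vision.cut_out(camera, name): "mask" (420x560 bool, what is visible of it) and "pixel" ([column, row] in pixels, amid what is visible of it).
The state is a dict: "clock": time; "joint_positions": joint angles; "qvel": joint speeds; "joint_torque": joint torques, N m; "eef_pos": TCP position; "orientation": TCP orientation; "force": force on the tool from outside, world axes, zero at the start; "wrist_torque": the same for the moment, N m; "opening": finger opening in m.
Only numpy, scipy, OpenCV 4.12 (cv2) and the standard library are available. Lean on these libraries where they do the work, as an engineer would, in place of code of your own. Each camera call takes 0.05 s, during which the arm holds its last target. There are 200 camera calls.

## Task

Set the slide warmer: with a fingertip, push the dial's raised tab round until its white index line lines up with the green scale line (not the orange one), then press the blue start button fully down and let it come up again. Only push, do not pinch the tab, and leave the bottle, the jar and the slide box standing where they are. Finish clear of everything, with the dial still on the green line.

Things in the scene. Friction and masses are not known exactly. Their poses are not given: they have to be found in the camera images.
- warmer: White slide warmer, a fixed box 340 x 360 x 70 mm on the table with an aluminium plate on its far half, where thin flat glass slides lie. Origin at the centre of its underside; x points to the far side, y to the left. The dial's axis is at x = -85, y = 80 mm, the start button at x = -85, y = -95 mm.
- scale: Flat white scale plate under the dial, 160 mm across, its top 73 mm above the table, with thin black lines and the two coloured lines. Fixed on the warmer, turned by a varying angle. Origin on the dial's axis, 70 mm above the table.
- dial_axis (a point): Centre of the flat face of the black dial, 85 mm above the table. The dial is a disc 104 mm across on an upright axis; a hub 30 mm across stands 24 mm above the face. It turns both ways with light friction (about 0.09 N m, some 3 N at the tab) and stays where it is left. z up, x along the tab, y to the tab's left.
- tab_top (a point): Middle of the top of the dial's raised tab, 29 mm out from the dial's axis and 26 mm above the dial's face (111 mm above the table). The tab is an upright red radial fin from 12 to 46 mm out from the axis, 16 mm thick; a white index line 4 mm wide runs along its top, down its outer end and out to the dial's rim. x points outward along the index line, y across it to the left, z up.
- dial (a joint): Angle of the dial in rad, growing counter-clockwise seen from above, stops at -2.3 and 2.3; at 0 the tab points midway between the two coloured lines, which lie at +1.571 and -1.571 (which is which varies).
- green_line_mid (a point): Middle of the green scale line, the target: a flat radial stripe 24 mm long and 8 mm wide printed on the white scale plate, 67 mm out from the dial's axis, 73 mm above the table. Its y axis lies along the stripe. It cannot be moved.
- orange_line_mid (a point): Middle of the orange scale line, not the target: same size, on the opposite side of the dial.
- start_top (a point): Centre of the top of the round blue start button, 30 mm across, in a grey housing on the warmer's near right part, 175 mm from the dial's axis. It is pressed straight down 6 mm; fully down takes 5 N; a spring brings it up again.
- start (a joint): Travel of the start button in m: 0 up, 0.006 fully down.
- dropper_mid (a point): Centre, half-way up, of a small loose amber bottle 30 mm across and 60 mm tall standing on the warmer's far plate: leave it.
- jar_mid (a point): Centre, half-way up, of a loose green glass jar 44 mm across and 60 mm tall standing on the warmer's far plate: leave it.
- slidebox_mid (a point): Centre, half-way up, of a loose blue slide box with white lid, 102 x 72 x 38 mm, on the table to the left of the warmer: leave it.

How it is judged:
By the outcome, as a careful person would: the job done as asked, in the order asked, and still so for the second after the job is handed in, with the robot touching nothing.
It also fails if it takes over 64 s, if anything falls off the work surface, if the arm or the gripper's body presses on something with over 40 N, if the wrist force passes 120 N, or if a joint passes its speed limit or range.

## Working session

There is one attempt and no reset: what is moved stays moved. The work goes in short steps, Python scripts to look and compute and a tool call to move; the robot and the scene stay as the last step left them, time stands still between calls to the robot, and variables do not carry over. Pictures are saved under pics/ and viewed, about 8 in all and at most 12, crops included, and the job is handed in when it is done.

Besides the shell and the picture viewer there is one more tool, called after "Call:" by a JSON object that holds its "api" and its "payload", one argument or row to a line. play_rows: Moves the arm, as the interface text tells. Its arguments: {"type":"object","properties":{"motion":{"type":"array"},"force":{"type":"number"}},"required":["motion"]}

```bash
mkdir -p pics; ls
cat > h.py <<'E'
import numpy as np, cv2
from plant import bot, vision
from scipy.spatial.transform import Rotation as R
def cam(n):
    c=vision.camera_info(n); K=np.array(c["camera_matrix"],float)
    if "rvec" in c:
        Rm=cv2.Rodrigues(np.array(c["rvec"],float))[0]; t=np.array(c["tvec"],float).ravel()
    else:
        s=bot.sense(); M=np.array(c["mount"]); T=np.eye(4); T[:3,:3]=R.from_quat(s["orientation"]).as_matrix(); T[:3,3]=s["eef_pos"]
        W=np.linalg.inv(T@M); Rm,t=W[:3,:3],W[:3,3]
    return K,Rm,t
def ray(n,px,z,c=None):
    K,Rm,t=c or cam(n); d=Rm.T@np.linalg.solve(K,[px[0],px[1],1.]); o=-Rm.T@t
    return o+d*(z-o[2])/d[2]
def proj(n,p,c=None):
    K,Rm,t=c or cam(n); q=K@(Rm@np.asarray(p)+t); return q[:2]/q[2]
E
python3 - <<'E'
from h import *
for n in("top","scene"):
    im=vision.snapshot(n); cv2.imwrite(f"pics/{n}0.png",im)
    for k,z in(("tab_top",.111),("dial_axis",.085),("green_line_mid",.073),("orange_line_mid",.073),("start_top",None),("dropper_mid",.1),("jar_mid",.1),("slidebox_mid",.019)):
        r=vision.cut_out(n,k)
        for d in r[:2]: print(n,k,round(d["confidence"],2),np.round(d["pixel"]),d["mask"].sum(),np.round(ray(n,d["pixel"],z or .085),3))
print(bot.sense())
E
```

```text
pics
top tab_top 0.81 [265. 239.] 2189 [0.545 0.146 0.111]
top tab_top 0.4 [321. 160.] 209 [0.702 0.04  0.111]
top dial_axis 0.68 [265. 238.] 2158 [0.549 0.148 0.085]
top green_line_mid 0.42 [302. 232.] 41 [0.564 0.074 0.073]
top orange_line_mid 0.56 [265. 242.] 2114 [0.544 0.148 0.073]
top orange_line_mid 0.53 [235. 246.] 47 [0.535 0.208 0.073]
top start_top 0.61 [357. 225.] 175 [ 0.58  -0.033  0.085]
top dropper_mid 0.57 [319. 160.] 227 [0.705 0.043 0.1  ]
top jar_mid 0.81 [365. 148.] 574 [ 0.731 -0.047  0.1  ]
top slidebox_mid 0.81 [139. 251.] 1852 [0.523 0.416 0.019]
top slidebox_mid 0.55 [265. 242.] 4871 [0.548 0.151 0.019]
scene tab_top 0.97 [320. 199.] 1376 [0.588 0.166 0.111]
scene dial_axis 0.63 [321. 199.] 1382 [0.561 0.152 0.085]
scene start_top 0.48 [251. 171.] 96 [ 0.576 -0.028  0.085]
scene start_top 0.28 [235. 212.] 371 [0.698 0.037 0.085]
scene dropper_mid 0.82 [234. 214.] 355 [0.713 0.051 0.1  ]
scene jar_mid 0.87 [196. 200.] 675 [ 0.731 -0.039  0.1  ]
scene slidebox_mid 0.74 [446. 268.] 2336 [0.52  0.419 0.019]
{'clock': 0.9, 'joint_positions': array([-1.23849453e+00,  3.06770000e-01,  1.50641465e+00, -5.99013187e-06,
        1.32838687e+00, -7.35480041e-02]), 'qvel': array([ 0.0023188 , -0.00065971,  0.00076088,  0.00269109,  0.00022543,
        0.00094819]), 'joint_torque': array([ 1.30104730e-03, -4.57453895e+01, -2.52338308e+01, -1.73725789e-04,
        5.04237232e-04,  1.04803070e-05]), 'eef_pos': array([ 0.22696007, -0.52831298,  0.23131656]), 'orientation': array([ 9.79481153e-01,  2.01535781e-01, -1.51978044e-06,  1.08546478e-05]), 'force': array([-0.34876118,  0.13318608, -0.72929006]), 'wrist_torque': array([ 0.02512616, -0.02941635, -0.00313944]), 'opening': 0.08546704548929157}
```

Run:
```python
import cv2,numpy as np
a=cv2.imread("pics/top0.png")[125:305,210:410]
cv2.imwrite("pics/topc.png",cv2.resize(a,None,fx=3.3,fy=3.3,interpolation=cv2.INTER_CUBIC))
```

```text
(no output)
```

View pics/topc.png

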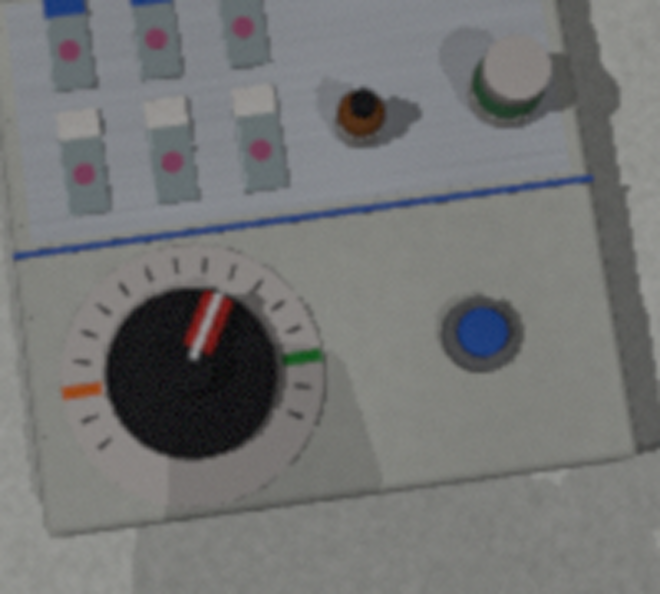

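View pics/scene0.png

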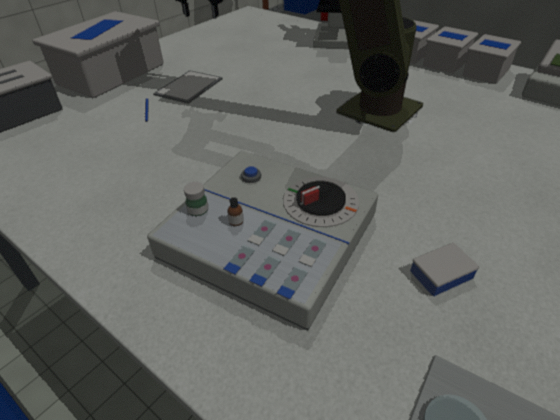

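The top view crop shows the tab at (210,325) pointing up and slightly right. The green line is at (302,357), orange at (82,391) and the button at (483,331), so the dial has to turn clockwise. The scene view shows the bottle and jar on the far plate, with the path clear.

Call:
{"api": "play_rows", "payload": {
  "motion": [
    [[-1,37,-33,-5,0,0,0],[-1,37,-33,-5,0,0,0],[-1,37,-33,-5,0,0,0],[-1,37,-33,-5,0,0,0],[-1,37,-33,-5,0,0,0],[-1,37,-33,-5,0,0,0],[-1,37,-33,-5,0,0,0],[-1,37,-33,-5,0,0,0],[-1,37,-33,-5,0,0,0],[-1,37,-33,-5,0,0,0],[-1,37,-33,-5,0,0,0],[-1,37,-33,-5,0,0,0],[-1,37,-33,-5,0,0,0],[-1,37,-33,-5,0,0,0],[-1,0,0,0,0,0,0]]
  ]
}}

```text
clock: 2.78
eef_pos: [0.5324, 0.1181, 0.3049]
orientation: [0.98, 0.2, 0.005, 0.003]
force: [-0.4, -0.7, -0.0]
opening: 0.0001
```

Run:
```python
from h import *
s=bot.sense(); print(s["eef_pos"],s["joint_positions"],s["opening"],s["clock"],np.array(vision.camera_info("wrist")["mount"]).round(3))
c=cam("wrist")
im=vision.snapshot("wrist"); cv2.imwrite("pics/w1.png",im)
for k,z in(("tab_top",.111),("green_line_mid",.073),("orange_line_mid",.073),("start_top",.085)):
    for d in vision.cut_out("wrist",k)[:2]: print(k,round(d["confidence"],2),np.round(d["pixel"]),d["mask"].sum(),np.round(ray("wrist",d["pixel"],z,c),4))
```

```text
[0.53243376 0.11808582 0.30489543] [ 0.14453232  0.21160501  1.45415104 -0.00550358  1.46577033  1.31342297] 8.51913080117802e-05 2.775 [[ 0.    -0.965 -0.263  0.067]
 [ 1.     0.001 -0.001 -0.   ]
 [ 0.001 -0.263  0.965 -0.142]
 [ 0.     0.     0.     1.   ]]
green_line_mid 0.65 [312. 169.] 115 [0.5632 0.0835 0.073 ]
orange_line_mid 0.45 [202. 145.] 148 [0.5391 0.2108 0.073 ]
start_top 0.79 [410. 198.] 526 [ 0.5782 -0.033   0.085 ]
```

View pics/w1.png

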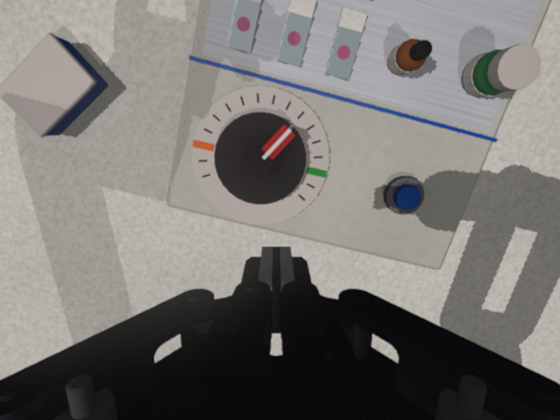

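The wrist view shows the green line at (317,173), orange at (204,146), the tab around (278,142) and the button at (407,197). I'll refine these with colour masks and triangulation.

```bash
cat >> h.py <<'E'
def blob(im,lo,hi,box):
    m=cv2.inRange(cv2.cvtColor(im,cv2.COLOR_BGR2HSV),np.array(lo),np.array(hi)); k=np.zeros_like(m)
    x0,y0,x1,y1=box; k[y0:y1,x0:x1]=m[y0:y1,x0:x1]
    n,l,st,ce=cv2.connectedComponentsWithStats(k); i=1+np.argmax(st[1:,4]); ys,xs=np.nonzero(l==i)
    return ce[i],np.c_[xs,ys].astype(float)
G=((45,100,60),(85,255,255)); O=((8,120,100),(22,255,255)); B=((100,120,60),(130,255,255)); RD=((0,0,0),(0,0,0))
def measure(n,im,box,bbox=None,c=None):
    c=c or cam(n); g=ray(n,blob(im,*G,box)[0],.073,c); o=ray(n,blob(im,*O,box)[0],.073,c)
    print(n,"g",g.round(4),"o",o.round(4),"d",np.linalg.norm(g-o).round(4),"c",((g+o)/2).round(4),"ang g",np.degrees(np.arctan2(*(g-o)[1::-1])).round(1))
    # red tab incl. white line: red mask closed, ring fitted on top plane
    h=cv2.cvtColor(im,cv2.COLOR_BGR2HSV); m=((h[...,0]<7)|(h[...,0]>172))&(h[...,1]>120)&(h[...,2]>50)
    k=np.zeros(m.shape,np.uint8); x0,y0,x1,y1=box; k[y0:y1,x0:x1]=m[y0:y1,x0:x1]; k=cv2.morphologyEx(k,cv2.MORPH_CLOSE,np.ones((7,7)))
    ys,xs=np.nonzero(k); P=np.array([ray(n,p,.111,c) for p in np.c_[xs,ys]])[:,:2].astype(np.float32)
    r=cv2.minAreaRect(P*1000); print("tab rect mm",r)
    if bbox is not None: b=blob(im,*B,bbox)[0]; print("btn px",b,ray(n,b,.085,c).round(4)); return b
E
python3 - <<'E'
from h import *
t=cv2.imread("pics/top0.png"); w=cv2.imread("pics/w1.png"); s=cv2.imread("pics/scene0.png")
cw=cam("wrist"); ct=cam("top"); cs=cam("scene")
a=measure("wrist",w,(185,80,335,225),(375,170,440,220),cw)
b=measure("top",t,(225,195,315,285),(335,205,380,245),ct)
e=blob(s,*B,(235,155,270,185))[0]
for x,y in ((a,cw),): pass
A=[];r=[]
for px,(K,Rm,tt) in((a,cw),(b,ct),(e,cs)):
    o=-Rm.T@tt; d=Rm.T@np.linalg.solve(K,[*px,1]); d/=np.linalg.norm(d); Q=np.eye(3)-np.outer(d,d); A.append(Q); r.append(Q@o)
print("btn tri",np.linalg.lstsq(np.vstack(A),np.hstack(r),rcond=None)[0], e)
x,y=blob(w,*G,(185,80,335,225))[0]; print(x,y)
cv2.imwrite("pics/wc.png",cv2.resize(w[80:230,185:445],None,fx=3,fy=3,interpolation=cv2.INTER_CUBIC))
E
```

```text
wrist g [0.5595 0.0733 0.073 ] o [0.5372 0.2057 0.073 ] d 0.1342 c [0.5483 0.1395 0.073 ] ang g -80.4
tab rect mm ((575.326171875, 129.52542114257812), (17.44448471069336, 34.558006286621094), 68.92837524414062)
btn px [407.81927711 197.22690763] [ 0.5746 -0.0352  0.085 ]
top g [0.563  0.0761 0.073 ] o [0.5398 0.2088 0.073 ] d 0.1347 c [0.5514 0.1424 0.073 ] ang g -80.1
tab rect mm ((577.736328125, 132.4092559814453), (19.33234977722168, 35.435604095458984), 69.63282775878906)
btn px [355.79120879 225.13736264] [ 0.5787 -0.0305  0.085 ]
btn tri [ 0.57640335 -0.03080955  0.08718704] [250.75       170.95454545]
316.1090909090909 171.72727272727272
```

View pics/wc.png

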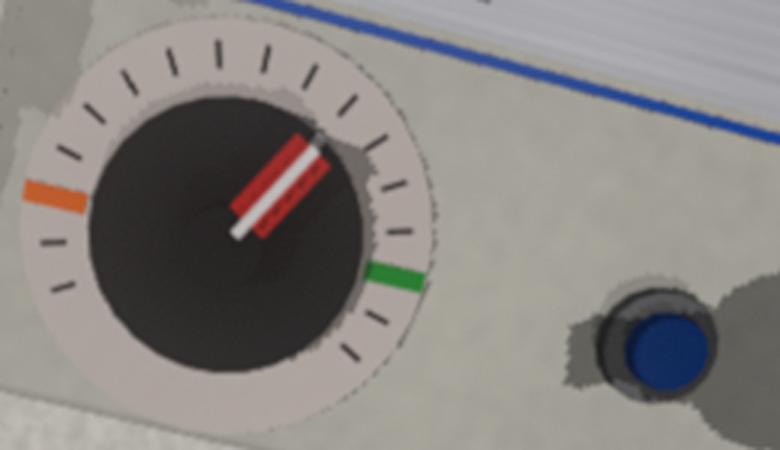

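Both cameras agree: line spacing is 134 mm, dial centre is about (0.550, 0.141), green is at -80°, the tab is at -20.5° (radius 29 mm, as given), and the button top is near z 0.087. I'll now turn the tool so that its x axis points inward along the tab.

Call:
{"api": "play_rows", "payload": {
  "motion": [
    [[-1,0,0,0,0,0,-10.5],[-1,0,0,0,0,0,-10.5],[-1,0,0,0,0,0,-10.5],[-1,0,0,0,0,0,-10.5],[-1,0,0,0,0,0,-10.5],[-1,0,0,0,0,0,-10.5],[-1,0,0,0,0,0,-10.5],[-1,0,0,0,0,0,-10.5],[-1,0,0,0,0,0,-10.5],[-1,0,0,0,0,0,-10.5],[-1,0,0,0,0,0,-10.5],[-1,0,0,0,0,0,-10.5],[-1,0,0,0,0,0,-10.5],[-1,0,0,0,0,0,0]]
  ]
}}

```text
clock: 4.78
eef_pos: [0.5219, 0.093, 0.306]
orientation: [0.157, 0.988, -0.004, 0.004]
force: [0.4, 0.4, -0.1]
opening: 0.0
```

```bash
cat >> h.py <<'E'
def to(p):
    s=bot.sense(); r=R.from_quat(s["orientation"]); M=r.as_matrix()
    print("pos",s["eef_pos"].round(4),"yaw",np.degrees(np.arctan2(M[1,0],M[0,0])).round(1),"z",M[:,2].round(3),"t",s["clock"],"F",s["force"].round(1))
    print("shift mm",(1000*r.inv().apply(np.array(p)-s["eef_pos"])).round(1),"level rv",np.degrees(r.inv().apply(np.cross(M[:,2],[0,0,-1]))).round(2))
E
python3 -c "
from h import *
to([.595,.165,.12]); print(bot.sense()['joint_positions'].round(2))"
```

```text
pos [0.5219 0.093  0.306 ] yaw 162.0 z [ 0.006 -0.01  -1.   ] t 4.775 F [ 0.4  0.4 -0.1]
shift mm [-45.6  92.4 185.7] level rv [-0.41  0.5   0.  ]
[ 0.1   0.19  1.48 -0.01  1.47 -1.15]
```

Call:
{"api": "play_rows", "payload": {
  "motion": [
    [[-1,-15,31,0,-0.4,0.5,2],[-1,-15,31,0,0,0,0],[-1,-15,31,0,0,0,0],[-1,0,0,40,0,0,0],[-1,0,0,40,0,0,0],[-1,0,0,40,0,0,0],[-1,0,0,40,0,0,0],[-1,0,0,10,0,0,0],[-1,0,0,0,0,0,0]]
  ]
}}

```text
clock: 5.9
eef_pos: [0.5995, 0.16, 0.1346]
orientation: [0.196, 0.981, 0.001, 0.003]
force: [0.2, 0.9, 0.5]
opening: 0.0
```

Run:
```python
from h import *
to([.595,.165,.093])
im=vision.snapshot("wrist"); cv2.imwrite("pics/w2.png",im)
```

```text
pos [0.5995 0.16   0.1346] yaw 157.4 z [ 0.006 -0.    -1.   ] t 5.9 F [0.2 0.9 0.5]
shift mm [ 6.3  2.8 41.6] level rv [0.13 0.31 0.  ]
```

View pics/w2.png

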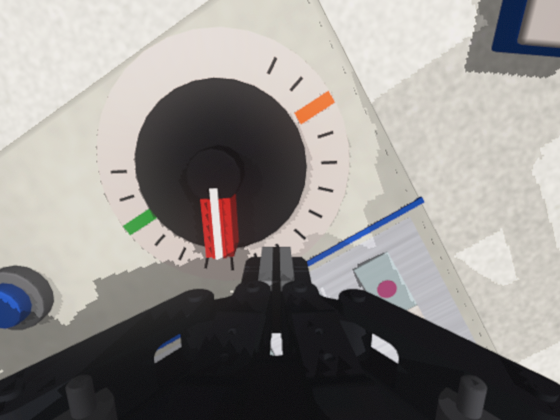

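The wrist view shows the closed fingertip at (275,250), on the counter-clockwise side of the tab (216,228), with a gap between them. Now I'll lower it and approach to contact.

Call:
{"api": "play_rows", "payload": {
  "motion": [
    [[-1,5,1,21,0,0.3,-1.5],[-1,0,0,15,0,0,0],[-1,0,0,5,0,0,0],[-1,0,0,0,0,0,0]]
  ]
}}

```text
clock: 6.45
eef_pos: [0.6011, 0.1636, 0.0998]
orientation: [0.185, 0.983, 0.004, 0.007]
force: [0.7, 0.9, -0.6]
opening: -0.0003
```

Run:
```python
from h import *
to([.595,.165,.093])
C=np.array([.55,.141,0]); s=bot.sense(); M=R.from_quat(s["orientation"]).as_matrix(); print((1000*M.T@(s["eef_pos"]-C)).round(1))
```

```text
pos [0.6011 0.1636 0.0998] yaw 158.7 z [ 0.015  0.004 -1.   ] t 6.45 F [ 0.7  0.9 -0.6]
shift mm [ 6.3 -1.   6.7] level rv [0.54 0.69 0.  ]
[-40.7  40.5 -98.9]
```

Call:
{"api": "play_rows", "payload": {
  "motion": [
    [[-1,6,-4,6,0.5,0.7,-0.5],[-1,0,-5,0,0,0,0],[-1,0,-5,0,0,0,0],[-1,0,0,0,0,0,0]]
  ]
}}

```text
clock: 6.95
eef_pos: [0.591, 0.152, 0.0948]
orientation: [0.18, 0.984, 0.001, 0.001]
force: [-0.2, 0.2, -0.7]
opening: -0.0001
```

```bash
cat >> h.py <<'E'
def rel():
    to([.55,.141,.094]); C=np.array([.55,.141,0]); s=bot.sense(); M=R.from_quat(s["orientation"]).as_matrix(); print("rel C",(1000*M.T@(s["eef_pos"]-C)).round(1),"Ftool",(M.T@s["force"]).round(1))
E
python3 -c "
from h import *
rel()"
```

```text
pos [0.591  0.152  0.0948] yaw 159.2 z [ 0.002  0.001 -1.   ] t 6.95 F [-0.2  0.2 -0.7]
shift mm [ 34.4 -24.8   0.7] level rv [0.08 0.08 0.  ]
rel C [-34.6  25.  -94.7] Ftool [0.3 0.1 0.7]
```

Call:
{"api": "play_rows", "payload": {
  "motion": [
    [[-1,0,-3,0,0,0,0],[-1,0,-3,0,0,0,0],[-1,0,-3,0,0,0,0],[-1,0,0,0,0,0,0]]
  ]
}}

```text
clock: 7.45
eef_pos: [0.5895, 0.145, 0.0951]
orientation: [0.18, 0.984, 0.003, 0.002]
force: [1.2, 1.6, -1.7]
opening: 0.0002
```

```bash
python3 -c "
from h import *
rel()"
```

```text
pos [0.5895 0.145  0.0951] yaw 159.2 z [ 0.006  0.004 -1.   ] t 7.45 F [ 1.2  1.6 -1.7]
shift mm [ 35.5 -17.8   0.9] level rv [0.34 0.21 0.  ]
rel C [-35.9  18.3 -94.9] Ftool [-0.6  1.9  1.7]
```

Call:
{"api": "play_rows", "payload": {
  "motion": [
    [[-1,-1.4,-3.1,0,0.3,0.2,5],[-1,-1.4,-3.1,0,0,0,5],[-1,-1.4,-3.1,0,0,0,5],[-1,-1.4,-3.1,0,0,0,5],[-1,-1.4,-3.1,0,0,0,5],[-1,-1.4,-3.1,0,0,0,5],[-1,0,0,0,0,0,0]]
  ]
}}

```text
clock: 8.32
eef_pos: [0.5863, 0.1262, 0.0952]
orientation: [0.436, 0.9, 0.001, -0.001]
force: [1.6, 1.3, -1.6]
opening: 0.0002
```

```bash
python3 -c "
from h import *
rel(); c=cam('wrist')
im=vision.snapshot('wrist'); cv2.imwrite('pics/w3.png',im)"
```

```text
pos [0.5863 0.1262 0.0952] yaw 128.3 z [ 0.     0.003 -1.   ] t 8.325 F [ 1.6  1.3 -1.6]
shift mm [ 34.1 -19.3   1.2] level rv [ 0.12 -0.13 -0.  ]
rel C [-33.9  19.5 -95.2] Ftool [0.  2.  1.6]
```

View pics/w3.png

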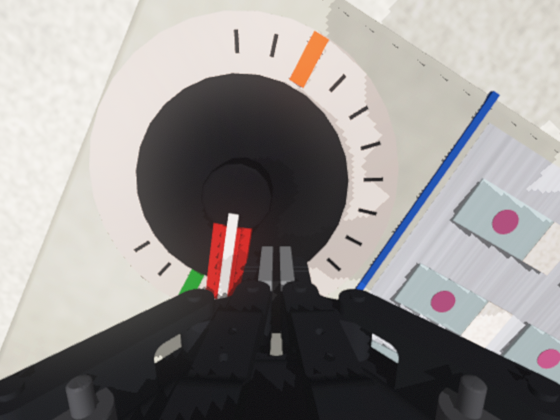

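The fingertip at (275,255) is against the tab, whose white line runs from (233,215) to about (225,285). Green is at (193,281), so the remaining angle is still sizeable. I'll compute it.

```bash
cat >> h.py <<'E'
def tabang(im,c,box=(120,100,340,290),show=None):
    h=cv2.cvtColor(im,cv2.COLOR_BGR2HSV); x0,y0,x1,y1=box
    red=(((h[...,0]<7)|(h[...,0]>172))&(h[...,1]>120)&(h[...,2]>50)).astype(np.uint8)
    hull=np.zeros_like(red); pts=np.argwhere(red[y0:y1,x0:x1])[:,::-1]+[x0,y0]
    cv2.fillConvexPoly(hull,cv2.convexHull(pts.astype(np.int32)),1)
    wh=(hull>0)&(h[...,1]<70)&(h[...,2]>120); ys,xs=np.nonzero(wh)
    P=np.array([ray("wrist",p,.111,c)[:2] for p in np.c_[xs,ys]]); 
    v=cv2.fitLine(P.astype(np.float32)*1000,cv2.DIST_HUBER,0,.01,.01).ravel(); d=v[:2]; m=v[2:]
    if d@(m-[550,141])<0: d=-d
    e=(m[0]-550)*d[1]-(m[1]-141)*d[0]
    print("n",len(P),"line ang",np.degrees(np.arctan2(d[1],d[0])).round(1),"mid",m.round(1),"centre-ang",np.degrees(np.arctan2(m[1]-141,m[0]-550)).round(1),"miss of C mm",e.round(1))
E
python3 - <<'E'
from h import *
c=cam('wrist'); im=cv2.imread('pics/w3.png'); tabang(im,c)
o=ray("wrist",blob(im,*O,(260,20,350,100))[0],.073,c); print("orange",o)
print("C from orange", o[:2]+.067*np.array([np.cos(np.radians(-80.2)),np.sin(np.radians(-80.2))]))
E
```

```text
n 640 line ang -61.4 mid [563.3 122.4] centre-ang -54.5 miss of C mm -2.7
orange [0.53955339 0.21078017 0.073     ]
C from orange [0.55095742 0.14475784]
```

Call:
{"api": "play_rows", "payload": {
  "motion": [
    [[-1,-1.4,-3.0,0,0,0,5],[-1,-1.4,-3.0,0,0,0,5],[-1,-1.0,-2.0,0,0,0,4],[-1,0,0,0,0,0,0]]
  ]
}}

```text
clock: 8.88
eef_pos: [0.5833, 0.1189, 0.0956]
orientation: [0.543, 0.84, 0.002, 0.0]
force: [1.4, 1.4, -0.8]
opening: 0.0003
```

Run:
```python
from h import *
rel(); c=cam('wrist'); im=vision.snapshot('wrist'); cv2.imwrite('pics/w4.png',im); tabang(im,c)
try:
  o=ray("wrist",blob(im,*O,(200,0,400,140))[0],.073,c); print("orange",o, "C", o[:2]+.067*np.array([np.cos(np.radians(-80.2)),np.sin(np.radians(-80.2))]))
except Exception as e: print(e)
```

```text
pos [0.5833 0.1189 0.0956] yaw 114.3 z [ 0.003  0.003 -1.   ] t 8.875 F [ 1.4  1.4 -0.8]
shift mm [ 33.9 -21.2   1.6] level rv [ 0.24 -0.09  0.  ]
rel C [-33.7  21.6 -95.6] Ftool [0.7 1.9 0.8]
n 643 line ang -70.6 mid [559.6 120.6] centre-ang -64.7 miss of C mm -2.3
orange [0.53959977 0.21077263 0.073     ] C [0.55100381 0.1447503 ]
```

Call:
{"api": "play_rows", "payload": {
  "motion": [
    [[-1,-1.2,-3.0,0,0.2,0,4],[-1,-1.2,-3.0,0,0,0,4],[-1,0,0,0,0,0,0]]
  ]
}}

```text
clock: 9.3
eef_pos: [0.5799, 0.1145, 0.0959]
orientation: [0.599, 0.801, 0.001, 0.0]
force: [1.5, 1.1, -1.0]
opening: 0.0001
```

Run:
```python
from h import *
rel(); c=cam('wrist'); im=vision.snapshot('wrist'); cv2.imwrite('pics/w5.png',im); tabang(im,c)
o=ray("wrist",blob(im,*O,(200,0,400,140))[0],.073,c); print("orange",o)
```

```text
pos [0.5799 0.1145 0.0959] yaw 106.4 z [ 0.002  0.002 -1.   ] t 9.3 F [ 1.5  1.1 -1. ]
shift mm [ 33.9 -21.2   1.9] level rv [ 0.14 -0.05  0.  ]
rel C [-33.8  21.4 -95.9] Ftool [0.7 1.7 1. ]
n 656 line ang -78.2 mid [556.6 119.5] centre-ang -72.9 miss of C mm -2.1
orange [0.53958993 0.21081384 0.073     ]
```

Call:
{"api": "play_rows", "payload": {
  "motion": [
    [[-1,-0.3,-1.8,0,0,0,1],[-1,0,0,0,0,0,0]]
  ]
}}

```text
clock: 9.6
eef_pos: [0.5787, 0.1136, 0.0959]
orientation: [0.605, 0.796, 0.001, 0.001]
force: [1.6, 1.1, -0.5]
opening: -0.0
```

Run:
```python
from h import *
rel(); c=cam('wrist'); im=vision.snapshot('wrist'); cv2.imwrite('pics/w6.png',im); tabang(im,c)
```

```text
pos [0.5787 0.1136 0.0959] yaw 105.5 z [ 0.003  0.001 -1.   ] t 9.6 F [ 1.6  1.1 -0.5]
shift mm [ 34.1 -20.3   1.9] level rv [ 0.17 -0.03  0.  ]
rel C [-34.   20.6 -95.9] Ftool [0.6 1.8 0.5]
n 653 line ang -80.1 mid [555.6 119.2] centre-ang -75.6 miss of C mm -1.8
```

Line angle is -80.1° against a target of -80.2°. I'll back off, rise and check.

Call:
{"api": "play_rows", "payload": {
  "motion": [
    [[-1,0,8,0,0,0,0],[-1,0,10,0,0,0,0],[-1,0,0,-40,0,0,0],[-1,0,0,-50,0,0,0],[-1,0,0,-50,0,0,0],[-1,0,0,-30,0,0,0],[-1,0,0,0,0,0,0]]
  ]
}}

```text
clock: 10.52
eef_pos: [0.597, 0.1181, 0.2692]
orientation: [0.604, 0.797, -0.003, -0.002]
force: [0.4, 0.6, -0.8]
opening: -0.0003
```

Run:
```python
from h import *
rel(); c=cam('wrist'); im=vision.snapshot('wrist'); cv2.imwrite('pics/w7.png',im)
p=[.555,.119,.111]; q=proj("wrist",[.551,.143,.09],c).astype(int); print(q)
b=(max(q[0]-100,0),max(q[1]-100,0),q[0]+100,min(q[1]+100,419)); tabang(im,c,b)
measure("wrist",im,b,None,c)
a=im[b[1]:b[3],b[0]:b[2]]; cv2.imwrite("pics/w7c.png",cv2.resize(a,None,fx=3,fy=3,interpolation=cv2.INTER_CUBIC))
t=vision.snapshot("top"); cv2.imwrite("pics/top7.png",t)
```

```text
pos [0.597  0.1181 0.2692] yaw 105.6 z [-0.006 -0.002 -1.   ] t 10.525 F [ 0.4  0.6 -0.8]
shift mm [ 34.8 -38.  175.4] level rv [-0.36  0.   -0.  ]
rel C [ -34.8   37.4 -269.4] Ftool [0.5 0.5 0.8]
[238 153]
n 161 line ang -80.3 mid [555.9 117. ] centre-ang -76.2 miss of C mm -1.8
wrist g [0.5627 0.078  0.073 ] o [0.5395 0.2105 0.073 ] d 0.1345 c [0.5511 0.1443 0.073 ] ang g -80.1
tab rect mm ((556.8410034179688, 116.75712585449219), (17.90519905090332, 34.0965690612793), 10.370115280151367)
```

View pics/w7c.png

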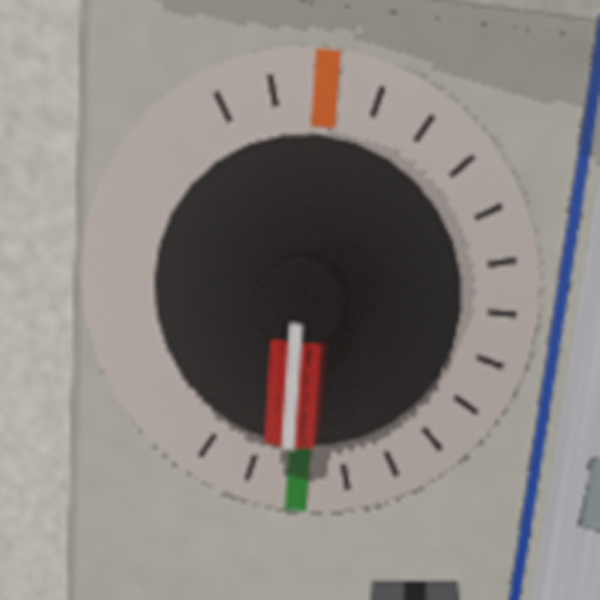

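The crop shows the tab's white line pointing straight at green (297,480): line at -80.3°, green at -80.1°. Next is the button.

```bash
python3 -c "
from h import *
to([.585,-.075,.2])"
```

```text
pos [0.5951 0.1178 0.2659] yaw 105.6 z [-0.012 -0.002 -1.   ] t 10.625 F [ 0.7 -1.2 -0.1]
shift mm [-183.   -60.9   66.5] level rv [-0.7  -0.05 -0.  ]
```

Call:
{"api": "play_rows", "payload": {
  "motion": [
    [[-1,-45,-15,0,-0.7,0,0],[-1,-45,-15,0,0,0,0],[-1,-45,-15,0,0,0,0],[-1,-45,-15,20,0,0,0],[-1,0,0,40,0,0,0],[-1,0,0,0,0,0,0],[-1,0,0,0,0,0,0]]
  ]
}}

```text
clock: 11.5
eef_pos: [0.5784, -0.0759, 0.1906]
orientation: [0.603, 0.797, -0.006, -0.011]
force: [0.6, 0.0, 0.8]
opening: 0.0001
```

Run:
```python
from h import *
c=cam('wrist'); im=vision.snapshot('wrist'); cv2.imwrite('pics/w8.png',im)
b,pts=blob(im,*B,(0,0,560,300)); print("btn px",b,len(pts)); 
for z in(.083,.087,.091): print(ray("wrist",b,z,c).round(4))
P=np.array([ray("wrist",p,.087,c)[:2] for p in pts])*1000; print("size",np.ptp(P,axis=0), cv2.minEnclosingCircle(P.astype(np.float32)))
p=ray("wrist",b,.087,c); to([p[0],p[1],.11]); print(np.linalg.norm(p[:2]-[.551,.144]))
```

```text
btn px [409.56089744 125.57692308] 1248
[0.6548 0.0134 0.083 ]
[0.6534 0.013  0.087 ]
[0.6519 0.0126 0.091 ]
size [ 32.2727251  187.66397817] ((656.310546875, 0.7061119079589844), 94.95186614990234)
pos [ 0.578  -0.0756  0.1904] yaw 105.8 z [-0.025  0.004 -1.   ] t 11.55 F [-0.3  1.   0.3]
shift mm [63.9 98.5 78.8] level rv [-1.34 -0.59 -0.  ]
0.1662431114434073
```

View pics/w8.png

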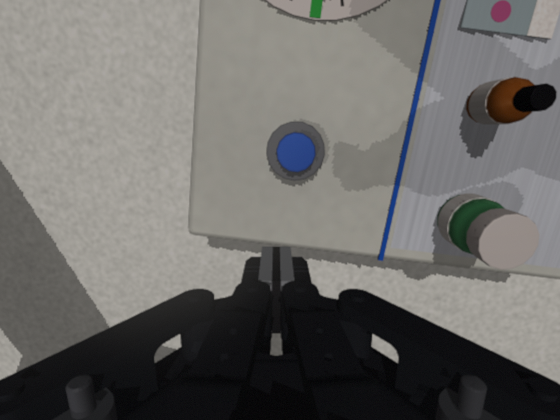

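The button is at (296,152) and the blob had latched onto the blue stripe. I'll restrict the search box.

Run:
```python
from h import *
c=cam('wrist'); im=cv2.imread('pics/w8.png')
b,pts=blob(im,*B,(260,115,335,190)); print("btn px",b,len(pts)); 
P=np.array([ray("wrist",p,.087,c)[:2] for p in pts])*1000; print("size",np.ptp(P,axis=0))
p=ray("wrist",b,.087,c); print(p,np.linalg.norm(p[:2]-[.551,.144])); to([p[0],p[1],.11])
```

```text
btn px [295.67521368 151.78205128] 1170
size [28.62365366 28.9773596 ]
[ 0.57776591 -0.02794709  0.087     ] 0.17401785762208835
pos [ 0.578  -0.0756  0.1904] yaw 105.8 z [-0.025  0.004 -1.   ] t 11.55 F [-0.3  1.   0.3]
shift mm [45.1 14.6 80.6] level rv [-1.34 -0.59 -0.  ]
```

Call:
{"api": "play_rows", "payload": {
  "motion": [
    [[-1,23,7,10,-1.3,-0.6,0],[-1,21,6,10,0,0,0],[-1,0,0,30,0,0,0],[-1,0,0,25,0,0,0],[-1,0,0,0,0,0,0]]
  ]
}}

```text
clock: 12.18
eef_pos: [0.5847, -0.0249, 0.1215]
orientation: [0.601, 0.8, 0.004, 0.006]
force: [-0.7, 0.2, 0.8]
opening: -0.0003
```

```bash
python3 -c "
from h import *
to([.5778,-.028,.0795])"
```

```text
pos [ 0.5847 -0.0249  0.1215] yaw 106.2 z [ 0.014 -0.002 -1.   ] t 12.175 F [-0.7  0.2  0.8]
shift mm [-0.8 -8.  41.9] level rv [ 0.76  0.33 -0.  ]
```

Call:
{"api": "play_rows", "payload": {
  "motion": [
    [[-1,-1,-8,10,0.8,0.3,0],[-1,0,0,10,0,0,0],[-1,0,0,5,0,0,0],[-1,0,0,0,0,0,0]]
  ]
}}

```text
clock: 12.68
eef_pos: [0.5797, -0.0283, 0.0987]
orientation: [0.6, 0.8, 0.001, 0.002]
force: [-0.1, -0.4, 0.9]
opening: -0.0003
```

```bash
python3 -c "
from h import *
to([.5778,-.028,.0795])"
```

```text
pos [ 0.5797 -0.0283  0.0987] yaw 106.2 z [ 0.005 -0.002 -1.   ] t 12.675 F [-0.1 -0.4  0.9]
shift mm [ 0.9 -1.8 19.2] level rv [ 0.25  0.16 -0.  ]
```

Positioned over the button. I'll press in small steps and watch the force.

Call:
{"api": "play_rows", "payload": {
  "motion": [
    [[-1,1,-2,6,0.2,0,0],[-1,0,0,4,0,0,0],[-1,0,0,3,0,0,0],[-1,0,0,0,0,0,0]]
  ]
}}

```text
clock: 13.18
eef_pos: [0.5778, -0.028, 0.0863]
orientation: [0.6, 0.8, -0.0, 0.002]
force: [-1.7, 0.0, 4.9]
opening: -0.0001
```

Call:
{"api": "play_rows", "payload": {
  "motion": [
    [[-1,0,0,3,0,0,0],[-1,0,0,3,0,0,0],[-1,0,0,0,0,0,0]]
  ]
}}

```text
clock: 13.55
eef_pos: [0.5778, -0.028, 0.087]
orientation: [0.6, 0.8, 0.0, 0.003]
force: [-1.5, 0.7, 4.0]
opening: -0.0
```

Call:
{"api": "play_rows", "payload": {
  "motion": [
    [[-1,0,0,8,0,0,0],[-1,0,0,8,0,0,0]]
  ]
}}

```text
clock: 13.8
eef_pos: [0.5787, -0.0281, 0.0849]
orientation: [0.6, 0.8, 0.002, 0.006]
force: [-20.7, 2.1, 70.1]
opening: 0.0003
```

Call:
{"api": "play_rows", "payload": {
  "motion": [
    [[-1,0,0,-4,0,0,0],[-1,0,0,0,0,0,0]]
  ]
}}

```text
clock: 14.05
eef_pos: [0.5797, -0.0282, 0.0933]
orientation: [0.6, 0.8, 0.003, 0.009]
force: [-0.4, 0.2, -0.0]
opening: -0.0001
```

Call:
{"api": "play_rows", "payload": {
  "motion": [
    [[-1,0,0,-2,0,0,0],[-1,0,0,0,0,0,0]]
  ]
}}

```text
clock: 14.3
eef_pos: [0.5793, -0.0281, 0.0942]
orientation: [0.6, 0.8, 0.003, 0.008]
force: [-0.3, 0.5, 0.4]
opening: -0.0001
```

Call:
{"api": "play_rows", "payload": {
  "motion": [
    [[-1,0,0,-20,0,0,0],[-1,0,0,-20,0,0,0],[-1,0,0,0,0,0,0]]
  ]
}}

```text
clock: 14.68
eef_pos: [0.5774, -0.0278, 0.1313]
orientation: [0.6, 0.8, 0.001, 0.006]
force: [0.3, 0.1, 0.3]
opening: 0.0
```

The stop was firm at z≈0.085. To tell whether that was the button bottoming out or the housing, I'll press again gently and read the force against height.

```bash
python3 -c "
from h import *
to([.577,-.0290,.095])
c=cam('wrist'); im=vision.snapshot('wrist'); cv2.imwrite('pics/w9.png',im)
s=vision.snapshot('scene'); cv2.imwrite('pics/s9.png',s)
a=cv2.resize(s[120:240,180:380],None,fx=3,fy=3,interpolation=cv2.INTER_CUBIC); cv2.imwrite('pics/s9c.png',a)"
```

```text
pos [ 0.5774 -0.0278  0.1313] yaw 106.3 z [ 0.011 -0.004 -1.   ] t 14.675 F [0.3 0.1 0.3]
shift mm [-0.7 -1.  36.3] level rv [0.51 0.41 0.  ]
```

View pics/s9c.png

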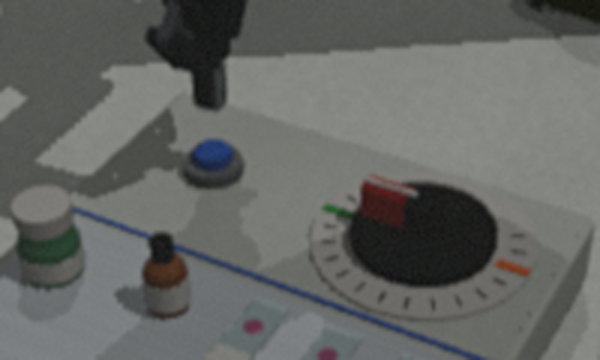

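The scene crop shows the button (213,155) up again and well proud of its housing, with the finger right above it. The dial is on green, and the bottle and jar are standing. Next is the slow second press.

Call:
{"api": "play_rows", "payload": {
  "motion": [
    [[-1,-1,-1,18,0.5,0.4,0],[-1,0,0,14,0,0,0],[-1,0,0,0,0,0,0]]
  ]
}}

```text
clock: 15.15
eef_pos: [0.5731, -0.0289, 0.0922]
orientation: [0.6, 0.8, -0.002, -0.004]
force: [0.6, 0.7, -1.0]
opening: -0.0002
```

Call:
{"api": "play_rows", "payload": {
  "motion": [
    [[-1,0,0,4,0,0,0]]
  ]
}}

```text
clock: 15.28
eef_pos: [0.5733, -0.0289, 0.0879]
orientation: [0.6, 0.8, -0.002, -0.004]
force: [0.5, -0.1, 4.5]
opening: -0.0003
```

Call:
{"api": "play_rows", "payload": {
  "motion": [
    [[-1,0,0,2.5,0,0,0]]
  ]
}}

```text
clock: 15.4
eef_pos: [0.5734, -0.0289, 0.0858]
orientation: [0.6, 0.8, -0.002, -0.004]
force: [-3.7, 1.0, 19.3]
opening: 0.0002
```

Call:
{"api": "play_rows", "payload": {
  "motion": [
    [[-1,0,0,2.5,0,0,0]]
  ]
}}

```text
clock: 15.52
eef_pos: [0.5734, -0.029, 0.0857]
orientation: [0.6, 0.8, -0.002, -0.004]
force: [-7.8, 0.9, 26.8]
opening: 0.0003
```

Call:
{"api": "play_rows", "payload": {
  "motion": [
    [[-1,0,0,2.5,0,0,0]]
  ]
}}

```text
clock: 15.65
eef_pos: [0.5734, -0.0289, 0.0858]
orientation: [0.6, 0.8, -0.002, -0.003]
force: [-5.5, 0.3, 17.3]
opening: -0.0002
```

Call:
{"api": "play_rows", "payload": {
  "motion": [
    [[-1,0,0,2.5,0,0,0]]
  ]
}}

```text
clock: 15.78
eef_pos: [0.5734, -0.029, 0.0859]
orientation: [0.6, 0.8, -0.002, -0.002]
force: [-5.4, -0.2, 14.9]
opening: 0.0003
```

Call:
{"api": "play_rows", "payload": {
  "motion": [
    [[-1,0,0,3,0,0,0]]
  ]
}}

```text
clock: 15.9
eef_pos: [0.5734, -0.029, 0.0858]
orientation: [0.6, 0.8, -0.001, -0.002]
force: [-7.0, 1.0, 19.8]
opening: 0.0001
```

The force profile is about 0 at z 0.092, 4–5 N at 0.088–0.086, then a rigid stop at 0.0858. That matches a 6 mm spring travel reaching about 5 N at the bottom, so the button is fully down. Releasing and retreating now.

Call:
{"api": "play_rows", "payload": {
  "motion": [
    [[-1,0,0,-8,0,0,0],[-1,0,0,-30,0,0,0],[-1,0,0,-40,0,0,0],[-1,0,0,-40,0,0,0],[-1,-40,0,-20,0,0,0],[-1,-50,0,0,0,0,0],[-1,-50,0,0,0,0,0],[-1,-50,0,0,0,0,0],[-1,0,0,0,0,0,0],[-1,0,0,0,0,0,0],[-1,0,0,0,0,0,0]]
  ]
}}

```text
clock: 17.27
eef_pos: [0.6295, -0.2142, 0.2318]
orientation: [0.598, 0.801, 0.001, 0.002]
force: [-0.3, 0.3, -0.8]
opening: -0.0001
```

Run:
```python
from h import *
to([.577,-.0290,.095])
t=vision.snapshot("top"); cv2.imwrite("pics/top10.png",t); measure("top",t,(225,195,315,285),(335,205,380,245))
for k,z in(("dropper_mid",.1),("jar_mid",.1),("slidebox_mid",.019)):
    for d in vision.cut_out("top",k)[:1]: print(k,np.round(d["pixel"]),np.round(ray("top",d["pixel"],z),3))
s=vision.snapshot('scene'); e,p=blob(s,*B,(235,155,270,185)); print("scene btn",e,len(p))
s0=cv2.imread("pics/scene0.png"); print(blob(s0,*B,(235,155,270,185))[0],len(blob(s0,*B,(235,155,270,185))[1]))
a=t[125:305,210:410]; cv2.imwrite("pics/top10c.png",cv2.resize(a,None,fx=3.3,fy=3.3,interpolation=cv2.INTER_CUBIC))
```

```text
pos [ 0.6295 -0.2142  0.2318] yaw 106.5 z [ 0.003 -0.001 -1.   ] t 17.275 F [-0.3  0.3 -0.8]
shift mm [192.7   1.8 136.5] level rv [ 0.18  0.1  -0.  ]
top g [0.5637 0.0728 0.073 ] o [0.5397 0.209  0.073 ] d 0.1384 c [0.5517 0.1409 0.073 ] ang g -80.0
tab rect mm ((555.564208984375, 114.46199798583984), (19.2340087890625, 34.874481201171875), 10.636027336120605)
btn px [355.87292818 225.06629834] [ 0.5789 -0.0307  0.085 ]
dropper_mid [316. 158.] [0.709 0.049 0.1  ]
jar_mid [365. 149.] [ 0.729 -0.048  0.1  ]
slidebox_mid [140. 252.] [0.521 0.414 0.019]
scene btn [250.68131868 171.        ] 91
[250.75       170.95454545] 88
```

View pics/top10c.png

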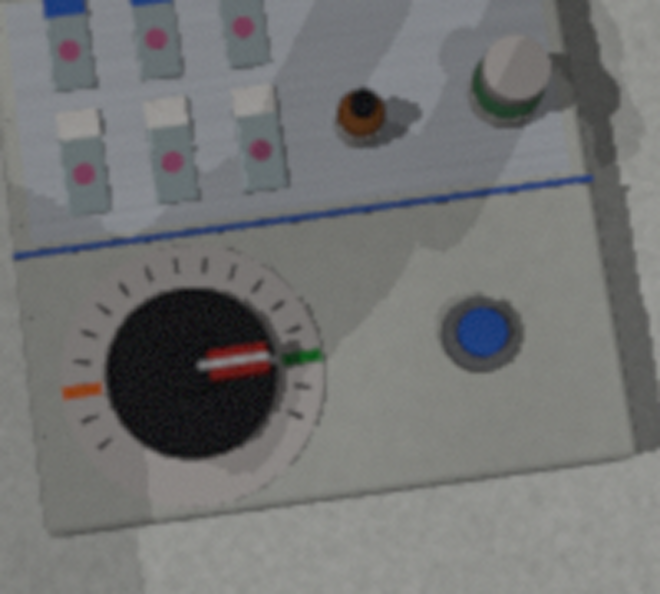

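The index line points at green (302,356), the button is up, and the bottle and jar look unmoved. Handing in.

```bash
python3 -c "
from h import *
print(bot.job_done())"
```

```text
the job is handed in; nothing more can be done
None
```

The dial is on the green line, the blue start button has been pressed fully down and has come up again, and the job is handed in at about 17 s of the 64 s allowed.

- **Dial:** I pushed the tab about 60° clockwise with the shut fingertip, never pinching it. The wrist camera then put the index line at -80.3° and the green line at -80.1°. The final top view gave about -79.4° for the tab against -80.0° for the green line, so the two cameras differ by under 1°.
- **Start button:** I pressed it twice, the second time slowly as a check. It gave 4–5 N and then a rigid stop at z ≈ 0.0858 m, which fits the stated 6 mm travel. The cameras show the button up again, in the same place as before.
- **Force:** the first press peaked at about 70 N at the fingertip, more than needed but under the 120 N wrist limit. The second stayed below about 30 N.
- **Bottle, jar and slide box:** the last top view shows the bottle and jar standing as before. For the slide box I have only the network's fix, which moved 2 mm. The network's fix on the bottle moved about 7 mm, which I put down to noise because the picture shows it in the same spot.
- **Arm:** it ended clear of everything, at z ≈ 0.23 m to the right of the warmer.

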